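# Hook the shaker's hold-down spring onto its post

## Robot

A 6-joint arm with a two-finger parallel gripper is mounted at the origin on the work surface. World frame = base frame: x ahead of the robot, y to its left, z up, the work surface at z = 0. Lengths are in m, angles in rad, forces in N, time in s.
With the tool pointing down it reaches from about 0.375 to 0.9 m from the base axis. Payload 3.1 kg.
Tool frame: the origin (TCP) lies midway between the tips of the shut fingers; the grasp point (between the pads) lies 19 mm behind it (manip.hold_point_z is the distance from the TCP to the grasp point, in m); x points along the fingers, y is the direction in which the jaws open and shut, and the axes are right-handed (so a half turn about x gives the same grasp; the last joint's range is limited). The gripper opens to 85 mm and grips with 20 to 120 N. Pads are 22 mm wide; open, the fingers measure 114 mm over their backs; the gripper's body (76 mm by 85 mm) begins 54 mm behind the grasp point. The pads swing forward as they close: fully open they stand 13 mm farther back than shut.
Start: joints at [-1.308, 0.527, 1.433, -0, 1.181, -0.178], TCP at [0.267, -0.565, 0.231] pointing down, gripper open.
Joint ranges: [-3.08, 3.08], [-0.75, 2.2], [0.22, 2.44], [-1.43, 4.57], [0, 2.65], [-2.85, 2.85]. Speed limits (rad/s): [2.79, 2.79, 3.14, 3.14, 3.14, 3.14].

## Interface

Orientations are given as a unit quaternion [x, y, z, w].
In Python, from station import manip, snapshot gives the robot as it stands.
- The arm moves only by the shell command python3 -m crank 'ROWS' [FORCE]. ROWS is JSON, a list of rows, each a list of 5 numbers: the finger opening in m, from 0 to 0.0854, then the shift along the tool's x, y, z in m, then the turn about the tool's x in rad. In form: [[grip, tx, ty, tz, yaw], ...]. A call has 1 to 5 rows; each row shifts and turns the commanded pose from where the row before left it, along the tool's axes as they then stand; what a row does not reach is not made up. A row lasts 1/10 s, in which the tool goes at most 50 mm and 8.59 degrees, less where a joint would pass 70% of its speed; a pose out of reach is approached as far as the arm can. A call is refused whole if a number of a shift passes 0.05 or a number of a turn 0.15, either way. A call with a gripper value outside its range is refused whole. The fingers move at their own pace and stop on an object; FORCE is the grip in N (left out, the last holds). Time passes only in rows, so rows that do not move let the fingers close. It gives the time, the measured TCP pose, the force and the opening at its end, in the units of the state.
- manip.sense(): the state, without advancing time (a new reading comes with each control period).
- snapshot(name): name is "side" or "top" or "wrist"; returns a dict with "image" (420x560x3 uint8, blue, green, red), "range_z" (420x560 float32, m along the optical axis (not along the pixel's ray), 0 where there is no reading), "vertical_fov" (degrees; the focal length in pixels is half the picture's height over the tangent of half this angle, whatever the lens; pixels are square), "cx", "cy" (the principal point, pixels), "extrinsics" (4x4, takes a point from world to camera coordinates); the wrist camera has in their place "T_tool_cam" (4x4, takes a point from camera to tool coordinates, whose origin is the TCP and whose axes are the tool frame's). Camera axes: x right, y up, looking along -z (the intrinsics and any distortion apply to the point x, -y, -z); pixel columns grow to the right and rows downward; lengths in m; the calibration is good to about 2 mm. A picture is of the moment at which its call begins: read the wrist's pose just before it.
- manip.sign_off(): hands the job in, once; it reports no verdict.
The state is a dict: "t": time; "q": joint angles; "qd": joint speeds; "tau": joint torques, N m; "tcp_pos": TCP position; "tool_rot": TCP orientation; "force": force on the tool from outside, world axes, zero at the start; "ft_torque": the same for the moment, N m; "finger_gap": opening from 0.0 (shut) to 1.0 (fully open).
Only numpy, scipy, OpenCV 4.12 (cv2) and the standard library are available. Lean on these libraries where they do the work, as an engineer would, in place of code of your own. Each camera call takes 0.05 s, during which the arm holds its last target.

## Task

Take the spring puller from the tool stand, put its pin into the pull ring at the free end of the shaker's hold-down spring, stretch the spring past the anchor post and swing it over so that its hook catches behind the post. Then ease off, lift the pin out and put the puller back upright in the free hole of the stand. Move the spring with the puller only, not with the fingers.

Things in the scene. Friction and masses are not known exactly. Their poses are not given: they have to be found in the camera images.
- puller: Spring puller, upright in one stand hole: black handle 24 mm square, 46 mm tall (faces square to x, y), on a steel disc 56 mm across, 5 mm thick; straight pin 8 mm thick to 55 mm below the disc. Origin: centre of disc's underside (handle z +5 to +51 mm), z up. 0.12 kg. Wrong tool in the other hole: round 34 mm handle, fat 26 mm foot.
- stand: Fixed aluminium tool stand, a plate 190 x 80 mm on end legs, top 66 mm above the bench. Origin: under its centre, at bench height. x along its length, z up. Two holes, 30 mm across, at x = -50 and +50 mm, y = 0. The tools hang through them by their discs, which lie on the plate.
- hook: Free end of the spring: flat hook 28 mm wide, 5 mm wire, pull ring (29 mm inside) at its tip. Origin: ring centre, 92 mm above bench; x points away from the stud holding the coil's far end, z up. Hook bend at x -17 mm; mouth open to +y from x -38 to -80 mm. Stays level: swings about the stud, stretches along x; slack ring centre 167 mm from the stud, at most 262. Pull 0.8 N + 0.07 N/mm.
- post (a point): Anchor post on the shaker, 10 mm thick, 18 mm head; platform 70, head top 107 mm above bench. Point: on its axis at spring height, 92 mm. x runs from the stud (at x -180 mm, y 0) to the post, z up. Slack spring starts 20 to 35 degrees off on the -y side, mouth facing the post; hooked, ring centre is at x about +24 mm, y 0. Rack 114 mm tall beyond y +33 mm; platform ends at x +115 mm.
Not all that is in view belongs to the job. Leave any yellow look-alike of the puller alone. Of the things that look like the stand, take the one that is farthest to the robot's right at the start.

How it is judged:
On the way, in this order (a step that is already met when the one before it is completed fails the run):
1. the pull ring is drawn well past the post by the puller (contact force between puller and hook above 0.5 N and x of hook in the frame of post above 0.037 m), for 0.1 s.
2. the hook has caught on the post and the puller is off the spring (x of hook in the frame of post between 0.014 and 0.034 m and y of hook in the frame of post between -0.015 and 0.015 m and contact force between puller and hook below 0.1 N), for 0.2 s.
At the end, for the whole second after the job is handed in: Hook on the post and still: ring centre 14 to 34 mm beyond the post along the post's x, within 15 mm sideways. Puller released, at rest in a stand hole: within 15 mm of its centre along each stand axis, disc underside 60 to 72 mm up, upright within 10 degrees (x of hook in the frame of post between 0.014 and 0.034 m and y of hook in the frame of post between -0.015 and 0.015 m and linear speed of each of hook, puller below 0.02 m/s and (x of puller in the frame of stand between -0.065 and -0.035 m or x of puller in the frame of stand between 0.035 and 0.065 m) and y of puller in the frame of stand between -0.015 and 0.015 m and z of puller in the frame of stand between 0.06 and 0.072 m and angle between puller's own z axis and vertical below 0.17 rad); the robot touches nothing.
It fails at once if the fingers push the spring (contact force between the fingers and hook above 1 N).
It also fails if it takes over 53 s, if anything falls off the work surface, if the arm or the gripper's body presses on something with over 40 N, if the wrist force passes 120 N, or if a joint passes its speed limit or range.

## Working session

There is one attempt and no reset: what is moved stays moved. The work goes in short steps, Python scripts to look and compute and a shell command to move; the robot and the scene stay as the last step left them, time stands still between calls to the robot, and variables do not carry over. Pictures are saved under pics/ and viewed, and the job is handed in when it is done.

```bash
ls; mkdir -p pics; cat > h.py <<'E'
import numpy as np, cv2
from station import manip, snapshot
def pts(s):
    """per-pixel world points (side/top)"""
    h,w=s['range_z'].shape
    f=h/2/np.tan(np.radians(s['vertical_fov'])/2)
    v,u=np.mgrid[0:h,0:w]; z=s['range_z']
    P=np.stack([(u-s['cx'])/f*z,-(v-s['cy'])/f*z,-z,np.ones_like(z)],-1)
    if 'extrinsics' in s: T=np.linalg.inv(np.array(s['extrinsics']))
    else: T=s['T']
    W=P@T.T
    W[z==0]=np.nan
    return W[...,:3]
E
python3 - <<'E'
from h import *
import pickle
print(manip.sense())
for n in ['side','top','wrist']:
    s=snapshot(n); cv2.imwrite(f'pics/{n}0.png',s['image']); pickle.dump(s,open(f'{n}0.pkl','wb'))
    print(n,{k:v for k,v in s.items() if k not in('image','range_z')})
E
```

```text
pics
{'t': 0.0, 'q': array([-1.30850405e+00,  5.28454606e-01,  1.43393392e+00, -5.24006563e-07,
        1.18137623e+00, -1.78499747e-01]), 'qd': array([ 0.00169211,  0.00089085, -0.00137417,  0.00019215,  0.00227446,
        0.00018902]), 'tau': array([-3.82456419e-04, -4.42351985e+01, -1.78028226e+01, -1.35532564e-04,
        8.36666557e-03,  3.28148900e-06]), 'tcp_pos': array([ 0.26649533, -0.56453377,  0.23033066]), 'tool_rot': array([-0.68996978, -0.15535216,  0.69003446, -0.15381761]), 'force': array([ 0.40566213,  0.59112904, -0.41539263]), 'ft_torque': array([ 0.00166038, -0.02489869, -0.00533598]), 'finger_gap': 0.9980071096950492}
side {'vertical_fov': 56.34015988410797, 'cx': 276.1430145868167, 'cy': 207.6365616440303, 'extrinsics': array([[-0.97565735, -0.21928052,  0.00296388,  0.46986861],
       [ 0.14148708, -0.6190855 ,  0.77247301, -0.19692259],
       [-0.16755339,  0.75408832,  0.63504068, -0.65891389],
       [ 0.        ,  0.        ,  0.        ,  1.        ]])}
top {'vertical_fov': 55.14171522353238, 'cx': 282.08764487538326, 'cy': 213.11051584620301, 'extrinsics': array([[ 1.83781401e-03, -9.99924545e-01, -1.21460339e-02,
        -8.37998940e-02],
       [ 9.92822532e-01,  3.72030232e-04,  1.19596324e-01,
        -4.98566298e-01],
       [-1.19582781e-01, -1.22786519e-02,  9.92748303e-01,
        -8.77271954e-01],
       [ 0.00000000e+00,  0.00000000e+00,  0.00000000e+00,
         1.00000000e+00]])}
wrist {'vertical_fov': 65.60410532218569, 'cx': 282.8417892830562, 'cy': 208.94643314116448, 'T_tool_cam': array([[ 4.46499926e-04,  2.71782301e-01, -9.62358655e-01,
        -1.43042428e-01],
       [ 9.99999900e-01, -1.09061580e-04,  4.33163740e-04,
         9.34008930e-05],
       [ 1.27698830e-05, -9.62358753e-01, -2.71782323e-01,
        -6.91544459e-02],
       [ 0.00000000e+00,  0.00000000e+00,  0.00000000e+00,
         1.00000000e+00]])}
```

View pics/top0.png

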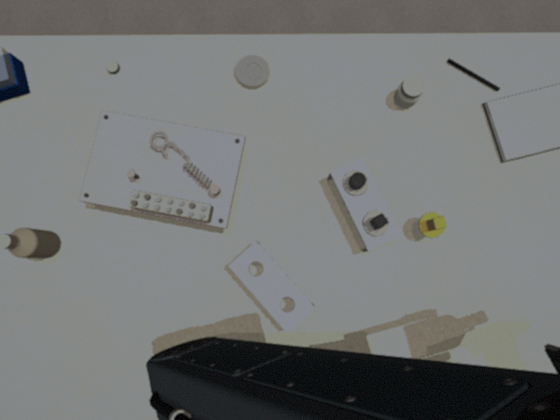

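View pics/side0.png

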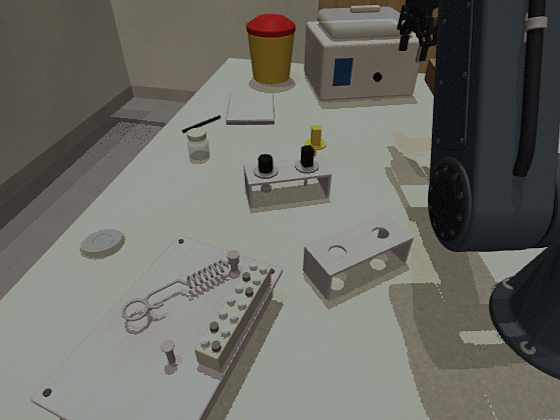

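View pics/wrist0.png

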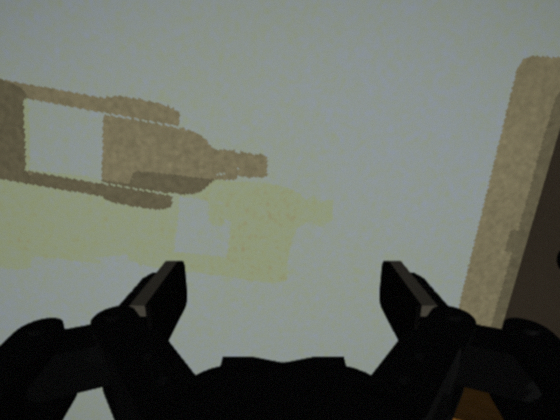

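```bash
python3 - <<'E'
from h import *
import pickle
s=pickle.load(open('top0.pkl','rb'))
a=cv2.resize(s['image'][150:270,300:460],None,fx=5,fy=5,interpolation=cv2.INTER_CUBIC)
cv2.imwrite('pics/c1.png',cv2.convertScaleAbs(a,alpha=1.6))
b=cv2.resize(s['image'][100:240,75:255],None,fx=4.4,fy=4.2,interpolation=cv2.INTER_CUBIC)
cv2.imwrite('pics/c2.png',cv2.convertScaleAbs(b,alpha=1.6))
W=pts(s)
np.set_printoptions(precision=4,suppress=True)
for n,(u,v) in dict(t1=(357,181),t2=(379,221),stand=(366,204),yel=(432,226),ring=(159,141),ringpx=(152,141),post=(132,174),stud=(214,189),plat=(110,150),rack=(170,205)).items(): print(n,W[v,u])
E
```

```text
t1 [ 0.5571 -0.2401  0.1039]
t2 [ 0.4725 -0.2814  0.1132]
stand [ 0.5146 -0.2657  0.0632]
yel [ 0.4646 -0.3976  0.0874]
ring [0.6543 0.1887 0.0692]
ringpx [0.6481 0.1971 0.0897]
post [0.5721 0.231  0.105 ]
stud [0.5408 0.0585 0.1013]
plat [0.635 0.298 0.066]
rack [0.5066 0.149  0.1041]
```

View pics/c1.png

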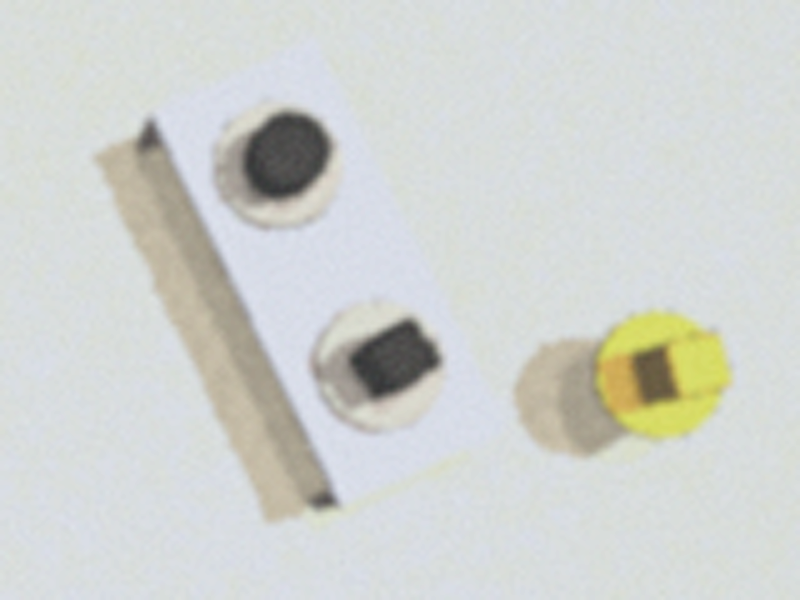

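View pics/c2.png

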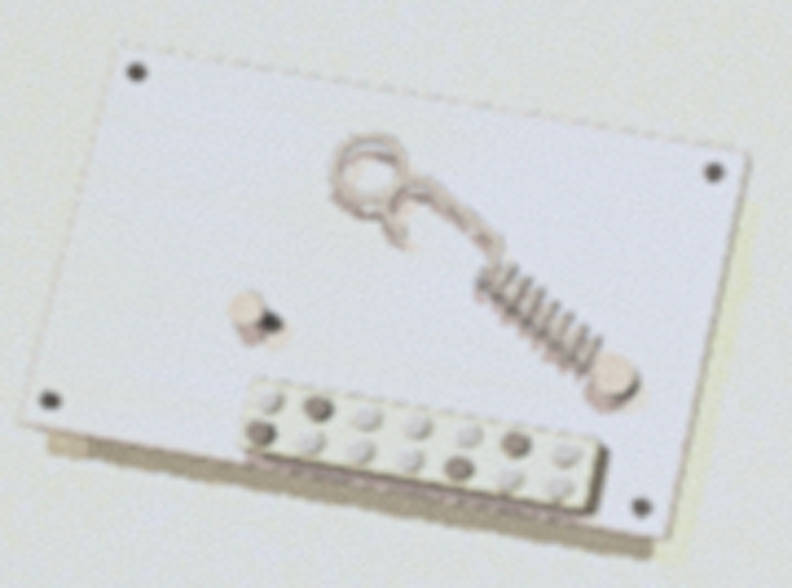

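```bash
cat >> h.py <<'E'
def ray(s,u,v,zp):
    f=420/2/np.tan(np.radians(s['vertical_fov'])/2)
    T=np.linalg.inv(np.array(s['extrinsics'])) if 'extrinsics' in s else s['T']
    u=np.asarray(u,float);v=np.asarray(v,float)
    d=np.stack([(u-s['cx'])/f,-(v-s['cy'])/f,-np.ones_like(u)],-1)@T[:3,:3].T
    o=T[:3,3]; k=(zp-o[2])/d[...,2]
    return o+k[...,None]*d
def wsnap():
    from scipy.spatial.transform import Rotation as R
    st=manip.sense(); s=snapshot('wrist'); Tw=np.eye(4); Tw[:3,:3]=R.from_quat(st['tool_rot']).as_matrix(); Tw[:3,3]=st['tcp_pos']
    s['T']=Tw@np.array(s['T_tool_cam']); s['st']=st
    return s
np.set_printoptions(precision=4,suppress=True)
E
python3 - <<'E'
from h import *
import pickle
from scipy.spatial.transform import Rotation as R
s=pickle.load(open('top0.pkl','rb')); W=pts(s); im=s['image']; g=im.max(2)
roi=np.zeros(g.shape,bool); roi[200:245,358:400]=1
m=((g<70)&roi).astype(np.uint8)
n,l,stt,c=cv2.connectedComponentsWithStats(m)
i=1+np.argmax(stt[1:,4]); print('handle',stt[i],c[i])
zz=W[...,2]
t=(l==i)&(zz>0.108); v,u=np.where(t); P=ray(s,u,v,0.117); r=cv2.minAreaRect(P[:,:2].astype(np.float32)*1000); print('top face',t.sum(),r)
# disc: hue of disc vs stand? by depth
t=roi&(zz>0.066)&(zz<0.075); v,u=np.where(t);P=ray(s,u,v,0.071); print('disc',t.sum(),cv2.minEnclosingCircle(P[:,:2].astype(np.float32)*1000))
# stand plate
t=np.zeros(g.shape,bool); t[150:270,310:410]=1; t&=(zz>0.05); v,u=np.where(t)
W2=W[t]; t2=(zz>0.055)&(zz<0.068)&t; v,u=np.where(t2);P=ray(s,u,v,0.066); r=cv2.minAreaRect(P[:,:2].astype(np.float32)*1000); print('stand',r,cv2.boxPoints(r))
st=manip.sense(); print(R.from_quat(st['tool_rot']).as_matrix(), st['tcp_pos'])
E
```

```text
handle [370 214  17  15 166] [378.0904 221.5482]
top face 117 ((472.8675842285156, -282.6916198730469), (21.123939514160156, 23.845008850097656), 33.401912689208984)
disc 399 ((476.4323425292969, -285.9398193359375), 51.49043273925781)
stand ((514.668212890625, -263.6018371582031), (189.4336700439453, 81.02277374267578), 24.81250762939453) [[ 411.6945 -266.5782]
 [ 445.6957 -340.1214]
 [ 617.642  -260.6255]
 [ 583.6407 -187.0823]]
[[-0.0005  0.4266 -0.9044]
 [ 0.0017 -0.9044 -0.4266]
 [-1.     -0.0017 -0.0003]] [ 0.2665 -0.5647  0.2305]
```

The puller is the black square handle at pixel (378,221), on its disc in the right-hand stand. Things it could be confused with are the round handle at (357,181), which is the wrong tool, the yellow look-alike at (432,226), and the empty stand at (270,290). The crop confirms the square one, so I'm moving above it.

```bash
python3 -m crank '[[0.085,0,-0.021,-0.038,0],[0.085,0,-0.021,-0.038,0],[0.085,0,-0.021,-0.038,0],[0.085,0,-0.021,-0.038,0]]' 100; python3 -m crank '[[0.085,0,-0.021,-0.038,0],[0.085,0,-0.021,-0.038,0],[0.085,0,-0.020,-0.039,0],[0.085,0,-0.020,-0.039,0],[0.085,0,0,0,-0.14]]'; python3 - <<'E'
from h import *
s=wsnap(); print(s['st']['tcp_pos'],s['st']['t'],s['st']['q']); cv2.imwrite('pics/w1.png',cv2.convertScaleAbs(s['image'],alpha=1.5))
import pickle; pickle.dump(s,open('w1.pkl','wb'))
E
```

```text
t: 0.55
tcp_pos: [0.3688, -0.4229, 0.231]
tool_rot: [-0.69, -0.155, 0.69, -0.154]
force: [0.2, 0.3, 0.5]
finger_gap: 0.991
t: 1.05
tcp_pos: [0.4748, -0.2797, 0.2311]
tool_rot: [0.677, 0.206, -0.676, 0.205]
force: [0.4, -0.1, -0.3]
finger_gap: 0.996
[ 0.4748 -0.2797  0.2311] 1.05 [-0.7362  0.4287  1.619   0.0022  1.0952  0.2439]
```

View pics/w1.png

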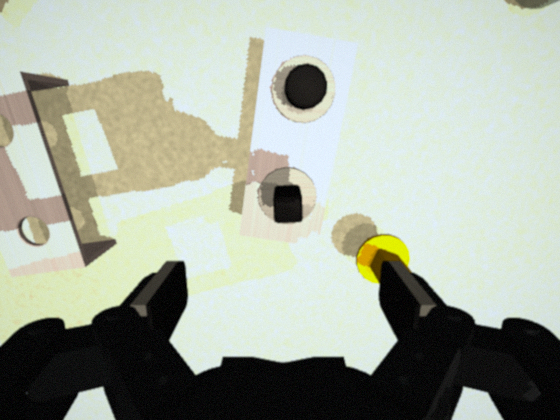

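```bash
python3 - <<'E'
from h import *
import pickle
s=pickle.load(open('w1.pkl','rb')); im=s['image']
from scipy.spatial.transform import Rotation as R
W=pts(s); 
print(W[203,288],W[88,305],W[140,320])
# disc ellipse: brownish-white disc vs bluish plate; handle mask
g=im.max(2); roi=np.zeros(g.shape,bool); roi[165:245,245:325]=1
m=(g<60)&roi
v,u=np.where(m); print('handle bbox',u.min(),u.max(),v.min(),v.max(),cv2.minAreaRect(np.stack([u,v],1).astype(np.float32)))
zz=W[...,2]
t=m&(zz>0.11); v,u=np.where(t);P=ray(s,u,v,0.117);print('top',t.sum(),cv2.minAreaRect((P[:,:2]*1000).astype(np.float32)))
b=im[...,0].astype(int)-im[...,2]
t=roi&(b<0)&(zz>.05)|m; t=cv2.morphologyEx(t.astype(np.uint8),cv2.MORPH_OPEN,np.ones((3,3)))
a=cv2.resize(np.hstack([im[165:245,245:325],cv2.cvtColor(t[165:245,245:325]*255,cv2.COLOR_GRAY2BGR)]),None,fx=5,fy=5)
cv2.imwrite('pics/c3.png',cv2.convertScaleAbs(a,alpha=1.5))
t2=roi&(zz>0.0685)&(zz<0.076);v,u=np.where(t2);P=ray(s,u,v,.071);print('disc',len(u),P[:,:2].min(0),P[:,:2].max(0))
Rm=R.from_quat(s['st']['tool_rot']).as_matrix();print(Rm)
for x0,y0 in [(0.473,-0.283)]:
  pass
E
```

```text
[ 0.4789 -0.2817  0.1188] [ 0.5598 -0.2432  0.1054] [ 0.5344 -0.2808  0.0665]
handle bbox 273 301 185 222 ((287.0, 203.5), (37.0, 28.0), 90.0)
top 802 ((474.8133544921875, -283.5553283691406), (24.661165237426758, 22.877914428710938), 34.643577575683594)
disc 1549 [ 0.4465 -0.3118] [ 0.5021 -0.2566]
[[ 0.0003  0.556  -0.8312]
 [ 0.0024 -0.8312 -0.556 ]
 [-1.     -0.0019 -0.0016]]
```

View pics/c3.png

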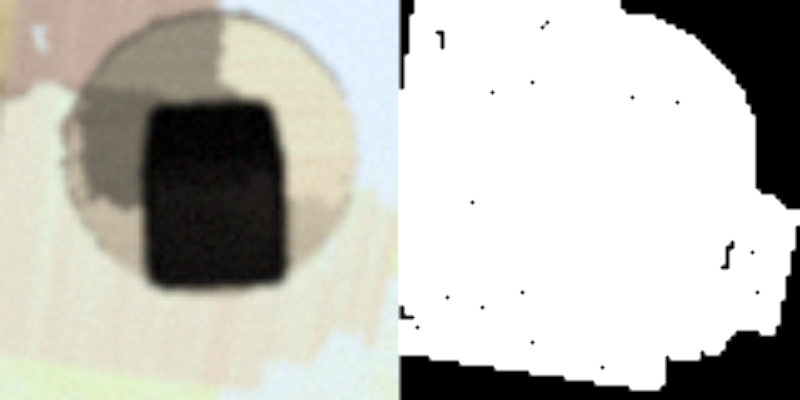

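```bash
python3 -m crank '[[0.085,0.04,0.0033,0.0025,0],[0.085,0.04,0,0,0],[0.085,0.04,0,0,0],[0.085,0.034,0,0,0],[0.085,0,0,0,0]]' 100; python3 -m crank '[[0.0,0,0,0,0],[0.0,0,0,0,0],[0.0,0,0,0,0],[0,0,0,0,0]]' 110;python3 - <<'E'
from h import *
s=wsnap(); print(s['st']); cv2.imwrite('pics/w2.png',cv2.convertScaleAbs(s['image'],alpha=1.5))
E
```

```text
t: 1.6
tcp_pos: [0.4692, -0.2868, 0.073]
tool_rot: [-0.676, -0.205, 0.68, -0.198]
force: [-0.6, 1.3, -1.3]
finger_gap: 0.997
t: 2.0
tcp_pos: [0.473, -0.2893, 0.0791]
tool_rot: [0.678, 0.201, -0.677, 0.203]
force: [0.4, 1.4, 1.1]
finger_gap: 0.326
{'t': 2.0, 'q': array([-0.7505,  0.6562,  1.7351,  0.0001,  0.7472,  0.2398]), 'qd': array([ 0.0029,  0.0067,  0.014 , -0.0034, -0.0004, -0.0004]), 'tau': array([ -0.3682, -41.8644, -10.7432,  -0.0958,  -0.3847,   0.013 ]), 'tcp_pos': array([ 0.473 , -0.2893,  0.0791]), 'tool_rot': array([ 0.6781,  0.2015, -0.677 ,  0.2033]), 'force': array([0.4048, 1.3686, 1.084 ]), 'ft_torque': array([0.2021, 0.1069, 0.0137]), 'finger_gap': 0.3262268062876534}
```

View pics/w2.png

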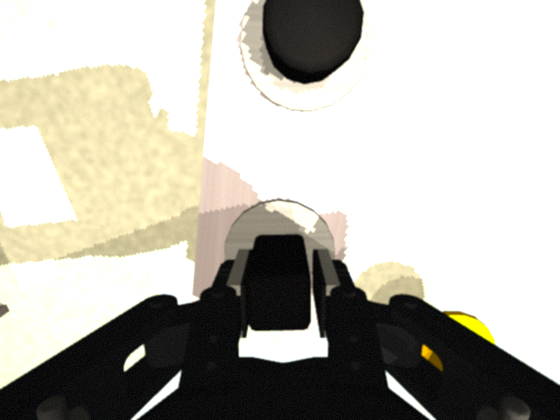

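```bash
python3 -m crank '[[0.0,0,0,0,0],[0,0,0,0,0]]' 110;python3 -m crank '[[0.0,-0.02,0,0,0],[0,-0.04,0,0,0],[0,-0.02,0,0,0],[0,0,0,0,0]]';python3 - <<'E'
from h import *
s=wsnap(); print(s['st']); cv2.imwrite('pics/w3.png',cv2.convertScaleAbs(s['image'],alpha=1.5))
s=snapshot('side');cv2.imwrite('pics/s3.png',cv2.resize(s['image'][100:240,220:380],None,fx=4,fy=4))
E
```

```text
t: 2.25
tcp_pos: [0.4731, -0.2893, 0.0791]
tool_rot: [0.678, 0.202, -0.677, 0.203]
force: [-0.3, 0.6, 7.0]
finger_gap: 0.267
t: 2.65
tcp_pos: [0.4741, -0.2902, 0.1608]
tool_rot: [0.679, 0.2, -0.676, 0.205]
force: [1.4, -0.6, -2.2]
finger_gap: 0.269
{'t': 2.65, 'q': array([-0.7502,  0.5269,  1.682 , -0.    ,  0.9247,  0.2396]), 'qd': array([-0.003 ,  0.0544,  0.0489,  0.0011, -0.0306, -0.0007]), 'tau': array([  0.131 , -41.3836, -13.8126,   0.0006,   0.2413,  -0.    ]), 'tcp_pos': array([ 0.4741, -0.2902,  0.1608]), 'tool_rot': array([ 0.6789,  0.2001, -0.6761,  0.205 ]), 'force': array([ 1.4297, -0.61  , -2.1547]), 'ft_torque': array([-0.0271, -0.0282, -0.0091]), 'finger_gap': 0.2685303105379049}
```

View pics/w3.png

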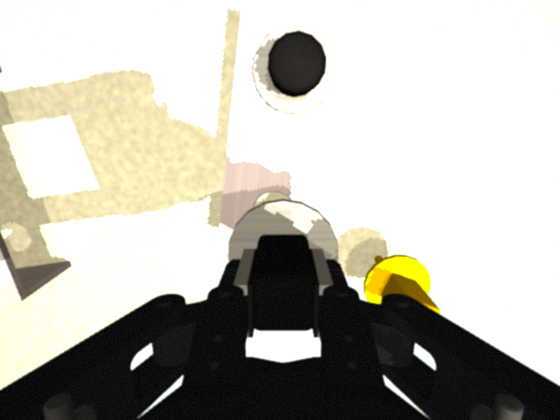

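View pics/s3.png

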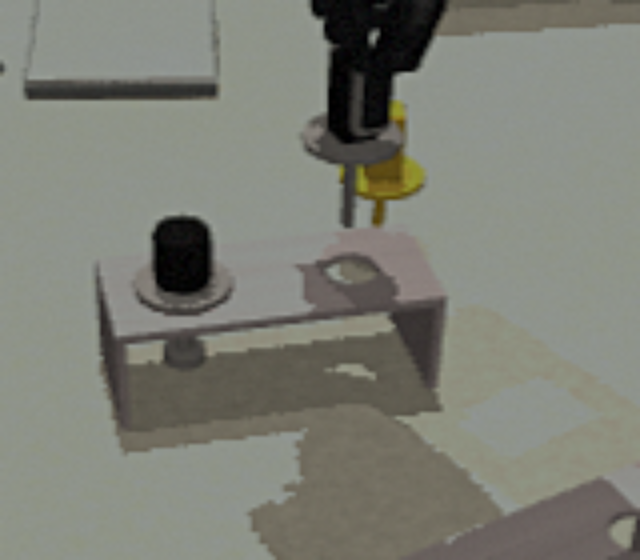

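```bash
python3 - <<'E'
from h import *
import pickle
s=snapshot('wrist')
im=s['image'];cv2.imwrite('pics/c4.png',cv2.convertScaleAbs(cv2.resize(im[180:280,210:350],None,fx=5,fy=5,interpolation=cv2.INTER_CUBIC),alpha=1.0))
s['T']=np.array(s['T_tool_cam'])
# plane tool x=const : use custom
f=420/2/np.tan(np.radians(s['vertical_fov'])/2)
for u,v in [(283,199),(229,245),(338,245),(245,214),(321,214)]:
    d=s['T'][:3,:3]@np.array([(u-s['cx'])/f,-(v-s['cy'])/f,-1]);o=s['T'][:3,3]
    print((u,v),o+(0.008-o[0])/d[0]*d)
# post/stud/ring from top0
s=pickle.load(open('top0.pkl','rb'));im=s['image'];W=pts(s);zz=W[...,2]
for n,(x0,y0,x1,y1,zl,zt) in dict(post=(122,164,142,184,.098,.107),stud=(204,180,224,202,.095,.104)).items():
    t=np.zeros(zz.shape,bool);t[y0:y1,x0:x1]=1;t&=zz>zl;v,u=np.where(t);P=ray(s,u,v,zt);print(n,len(u),u.mean(),v.mean(),P.mean(0),np.ptp(P,0),zz[t].mean())
t=np.zeros(zz.shape,bool);t[128:156,146:172]=1;t&=(zz>.08);v,u=np.where(t);print(len(u));P=ray(s,u,v,.0945);print('ringpts',P.min(0),P.max(0),cv2.minEnclosingCircle((P[:,:2]*1000).astype(np.float32)))
cv2.imwrite('pics/c5.png',cv2.resize((np.clip((zz[120:210,110:230]-.05)/.07,0,1)*255).astype(np.uint8),None,fx=6,fy=6,interpolation=cv2.INTER_NEAREST))
E
```

```text
(283, 199) [ 0.008   0.0001 -0.0314]
(229, 245) [ 0.008  -0.0267 -0.0079]
(338, 245) [ 0.008   0.0275 -0.0079]
(245, 214) [ 0.008  -0.0182 -0.024 ]
(321, 214) [ 0.008   0.0185 -0.024 ]
post 58 131.0 173.5 [0.5728 0.2324 0.107 ] [0.015  0.0169 0.    ] 0.1043197277666714
stud 102 212.6764705882353 187.52941176470588 [0.5434 0.0609 0.104 ] [0.0297 0.0319 0.    ] 0.10211919807423744
150
ringpts [0.6157 0.1543 0.0945] [0.6665 0.2    0.0945] ((640.2447509765625, 176.58116149902344), 28.496482849121094)<stdin>:16: RuntimeWarning: invalid value encountered in cast
```

View pics/c4.png

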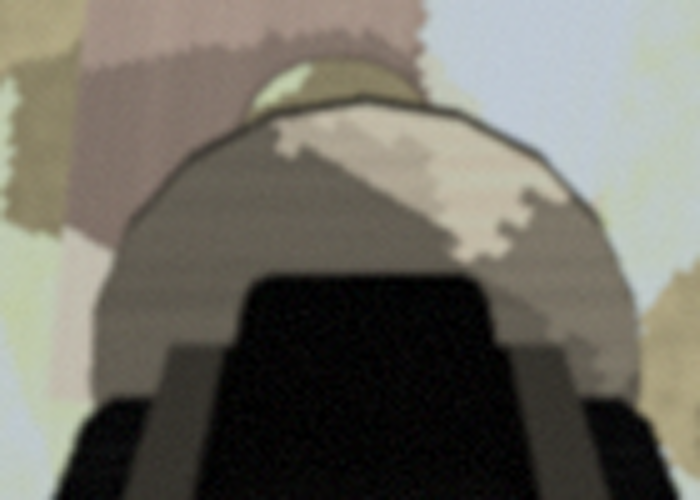

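View pics/c5.png

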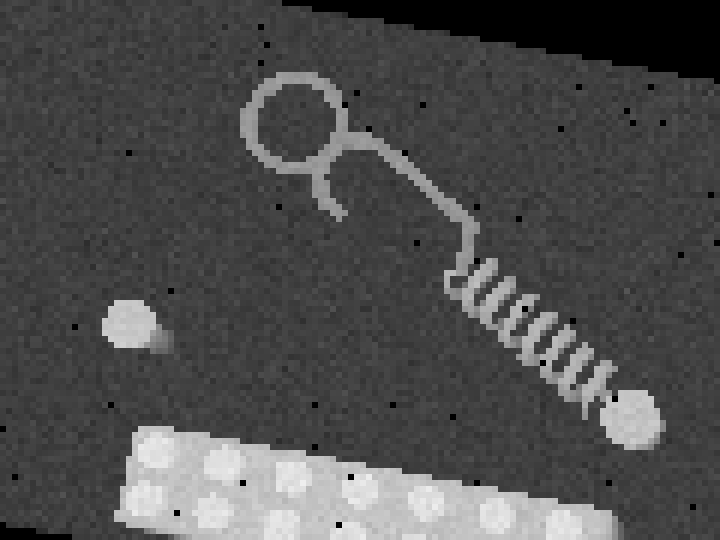

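```bash
python3 - <<'E'
from h import *
import pickle
s=pickle.load(open('top0.pkl','rb'))
W=pts(s);zz=W[...,2]
# component-based pixels
t=np.zeros(zz.shape,np.uint8);t[120:156,140:172]=(zz[120:156,140:172]>.082)
c,h=cv2.findContours(t,cv2.RETR_CCOMP,cv2.CHAIN_APPROX_NONE)
for k,cc in enumerate(c):
    if h[0][k][3]>=0 and len(cc)>15:
        M=cv2.minEnclosingCircle(cc);print('hole',M); ring=ray(s,M[0][0],M[0][1],.0945); print(ring)
def comp(y0,y1,x0,x1,zl,zt):
    t=np.zeros(zz.shape,np.uint8);t[y0:y1,x0:x1]=(zz[y0:y1,x0:x1]>zl)
    n,l,st,c=cv2.connectedComponentsWithStats(t);i=1+np.argmax(st[1:,4]);print(st[i],c[i]);return ray(s,*c[i],zt)
post=comp(160,190,118,141,.099,.107);stud=comp(183,204,207,224,.096,.104)
print(post,stud,np.linalg.norm((post-stud)[:2]),np.linalg.norm((ring-stud)[:2]))
d=(post-stud)[:2];d/=np.linalg.norm(d);n=np.array([-d[1],d[0]]);r=(ring-post)[:2];print('d',d,'n',n,'ring in post',r@d,r@n, 'ang',np.degrees(np.arctan2(r@n,r@d+.18)))
# side check of same points
q=pickle.load(open('side0.pkl','rb'));f=210/np.tan(np.radians(q['vertical_fov'])/2)
for p in (ring,post,stud):
    c=np.array(q['extrinsics'])@np.append(p,1);print(q['cx']+f*c[0]/-c[2],q['cy']-f*c[1]/-c[2])
cv2.imwrite('pics/c6.png',cv2.convertScaleAbs(cv2.resize(q['image'][230:380,100:290],None,fx=4,fy=4),alpha=1.5))
E
```

```text
hole ((158.86842346191406, 140.13157653808594), 7.44342565536499)
[0.6485 0.1807 0.0945]
[127 170   9   8  58] [131.  173.5]
[210 185  10  10  75] [214.6267 189.2533]
[0.5728 0.2324 0.107 ] [0.5398 0.0567 0.104 ] 0.17878927310511486 0.1649258246687012
d [0.1845 0.9828] n [-0.9828  0.1845] ring in post -0.03683914848272835 -0.08396838549323256 ang -30.392976747157824
137.36039766451938 306.5196073252783
169.15559971393157 343.3828110020196
233.97276982462319 253.74832673223725
```

View pics/c6.png

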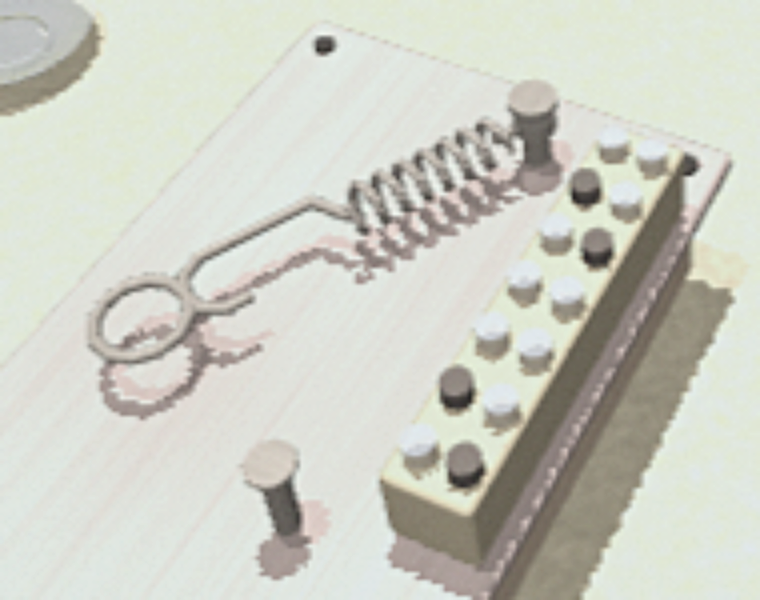

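```bash
python3 -m crank '[[0,-0.02,0,0,0.14],[0,-0.02,0,0,0.14],[0,-0.01,0,0,0.14],[0,0,0,0,0.14],[0,0,0,0,0.14]]'; python3 -m crank '[[0,0,0,0,0],[0,0,0,0,0]]'; cat > go.py <<'E'
from h import *
import sys
from scipy.spatial.transform import Rotation as R
st=manip.sense();Rm=R.from_quat(st['tool_rot']).as_matrix();print('t',st['t'],'tcp',st['tcp_pos'],'gap',st['finger_gap'],'F',st['force'],'q',st['q'])
print(Rm)
pin=st['tcp_pos']+Rm@[0.068,0.0003,-0.0037];print('pin tip',pin)
S=np.array([.5398,.0567]);d=np.array([.1845,.9828]);n=np.array([-d[1],d[0]]);
S=np.array([.5728,.2324])-.18*d
r=pin[:2]-S;print('pin in post frame',r@d-.18,r@n,'polar r,ang',np.hypot(*r),np.degrees(np.arctan2(r@n,r@d)))
if len(sys.argv)>2:
    # target pin in post frame xy (mm), z tip
    if sys.argv[1]=='w': tgt=np.array([float(a) for a in sys.argv[2:4]])
    else:
        a=[float(x)/1000 for x in sys.argv[2:4]]; tgt=S+d*(a[0]+.18)+n*a[1]
    D=np.append(tgt-pin[:2],0);print('tool delta',Rm.T@D,'world',tgt)
E
python3 go.py w 0.6485 0.181
```

```text
t: 3.3
tcp_pos: [0.4716, -0.288, 0.2059]
tool_rot: [-0.705, 0.044, 0.707, 0.045]
force: [0.7, 0.6, -1.2]
finger_gap: 0.265
t: 3.5
tcp_pos: [0.4717, -0.2881, 0.2059]
tool_rot: [-0.705, 0.04, 0.707, 0.042]
force: [-0.1, -0.2, -1.5]
finger_gap: 0.264
t 3.5 tcp [ 0.4717 -0.2881  0.2059] gap 0.26428819462890957 F [-0.0737 -0.1791 -1.4737] q [-0.7505  0.4639  1.6404 -0.      1.0402  0.9366]
[[-0.0022 -0.1161 -0.9932]
 [ 0.002  -0.9932  0.1161]
 [-1.     -0.0017  0.0024]]
pin tip [ 0.4752 -0.2887  0.1379]
pin in post frame -0.5301572408345914 -0.00021128245961893514 polar r,ang 0.3501684943908 -179.9654281267373
tool delta [ 0.0006 -0.4866 -0.1176] world [0.6485 0.181 ]
```

```bash
python3 -m crank '[[0,0,-0.0442,-0.0107,0],[0,0,-0.0442,-0.0107,0],[0,0,-0.0442,-0.0107,0],[0,0,-0.0442,-0.0107,0],[0,0,-0.0442,-0.0107,0]]';python3 -m crank '[[0,0,-0.0442,-0.0107,0],[0,0,-0.0442,-0.0107,0],[0,0,-0.0442,-0.0107,0],[0,0,-0.0442,-0.0107,0],[0,0,-0.0442,-0.0107,0]]';  python3 -m crank '[[0,0,-0.0442,-0.0107,0],[0,0,0,0,0],[0,0,0,0,0]]'; python3 go.py w 0.6485 0.181; python3 - <<'E'
from h import *
for n in ('side','top'):
    s=snapshot(n); im=s['image']
    a=im[180:390,60:340] if n=='side' else im[80:260,60:300]
    cv2.imwrite(f'pics/{n}4.png',cv2.convertScaleAbs(cv2.resize(a,None,fx=2.8,fy=2.8,interpolation=cv2.INTER_CUBIC),alpha=1.5))
s=wsnap();cv2.imwrite('pics/w4.png',cv2.convertScaleAbs(s['image'],alpha=1.4))
E
```

```text
t: 4.0
tcp_pos: [0.5518, -0.0738, 0.2066]
tool_rot: [-0.705, 0.041, 0.706, 0.041]
force: [1.5, 0.1, -1.0]
finger_gap: 0.264
t: 4.5
tcp_pos: [0.6311, 0.1393, 0.2063]
tool_rot: [-0.705, 0.041, 0.706, 0.041]
force: [0.8, -0.4, -0.2]
finger_gap: 0.265
t: 4.8
tcp_pos: [0.6464, 0.1812, 0.206]
tool_rot: [-0.705, 0.041, 0.707, 0.04]
force: [0.4, -0.1, -1.1]
finger_gap: 0.265
t 4.8 tcp [0.6464 0.1812 0.206 ] gap 0.265158258574097 F [ 0.3877 -0.0719 -1.1096] q [ 0.1075  0.6183  1.3307 -0.0005  1.1947  1.7934]
[[-0.0021 -0.1147 -0.9934]
 [-0.0007 -0.9934  0.1147]
 [-1.      0.001   0.002 ]]
pin tip [0.6499 0.1804 0.138 ]
pin in post frame -0.0368560858979981 -0.0853246658922643 polar r,ang 0.16665009354572963 -30.798159310529517
tool delta [ 0.     -0.0004  0.0014] world [0.6485 0.181 ]
```

View pics/side4.png

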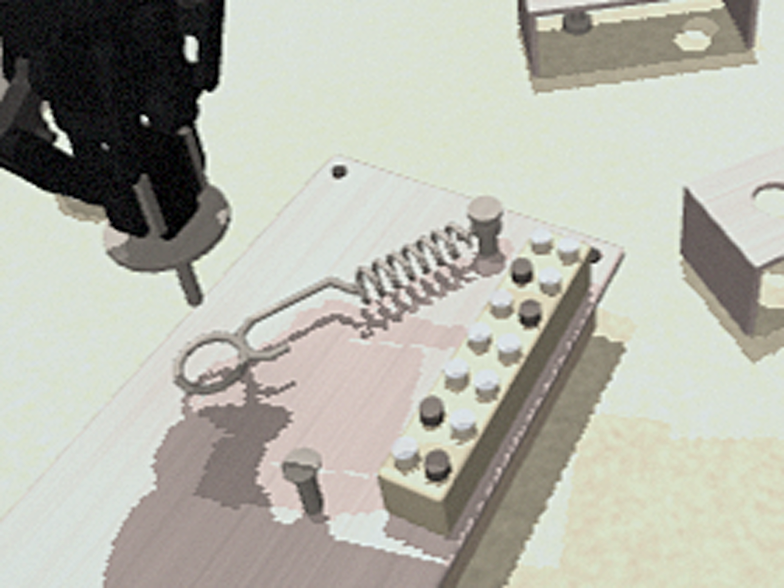

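View pics/w4.png

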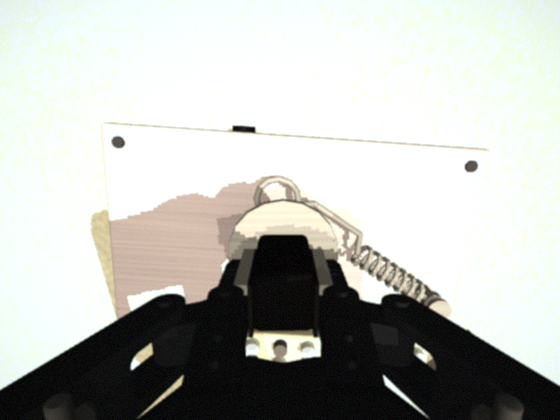

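View pics/top4.png

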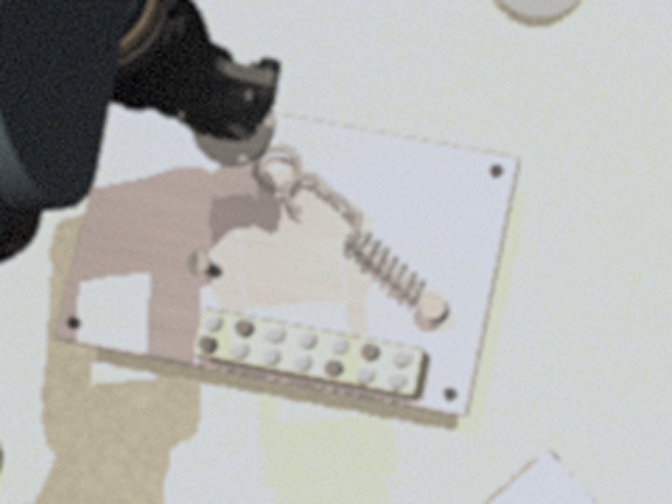

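```bash
python3 - <<'E'
from h import *
import pickle
q=pickle.load(open('side0.pkl','rb'));f=210/np.tan(np.radians(q['vertical_fov'])/2)
E=np.array(q['extrinsics'])
def pr(p):
    c=E@np.append(p,1);return np.array([q['cx']+f*c[0]/-c[2],q['cy']-f*c[1]/-c[2]])
p=np.array([.6499,.1804,.138]);print(pr(p), pr(p+[0,0,.055]))
for a in np.eye(3)*.01: print((pr(p+a)-pr(p)))
print('side ray ring', ray(q,135.7,310,.092), ray(q,135.2,309.3,.092),'pin by side ray z.138',ray(q,129.6,288.2,.138))
print('post by side', ray(q,167.5,345.7,.107))
E
```

```text
[129.5877 286.9475] [119.6608 259.669 ]
[-6.5598 -1.26  ]
[-3.6621  5.6388]
[-1.709  -4.6962]
side ray ring [0.6493 0.1853 0.092 ] [0.6506 0.1843 0.092 ] pin by side ray z.138 [0.6488 0.1824 0.138 ]
post by side [0.5734 0.236  0.107 ]
```

```bash
python3 -m crank '[[0,0.02,-0.002,-0.001,0],[0,0.02,0,0,0],[0,0.01,0,0,0],[0,0.008,0,0,0],[0,0,0,0,0]]'; python3 go.py;  python3 - <<'E'
from h import *
for n in ('side',):
    s=snapshot(n); im=s['image']
    a=im[240:390,60:260] if n=='side' else im[80:260,60:300]
    cv2.imwrite(f'pics/{n}5.png',cv2.convertScaleAbs(cv2.resize(a,None,fx=4,fy=4,interpolation=cv2.INTER_CUBIC),alpha=1.5))
E
```

```text
t: 5.45
tcp_pos: [0.6476, 0.1811, 0.1483]
tool_rot: [-0.705, 0.043, 0.707, 0.042]
force: [-0.4, 0.3, -1.4]
finger_gap: 0.265
t 5.45 tcp [0.6476 0.1811 0.1483] gap 0.26527718702809605 F [-0.4374  0.3238 -1.3697] q [ 0.1068  0.6844  1.3755 -0.      1.0839  1.7978]
[[-0.0022 -0.1198 -0.9928]
 [-0.0003 -0.9928  0.1198]
 [-1.      0.0005  0.0021]]
pin tip [0.6511 0.1803 0.0803]
pin in post frame -0.036743616359737524 -0.08657688379555652 polar r,ang 0.16739097646813292 -31.14663440797156
```

View pics/side5.png

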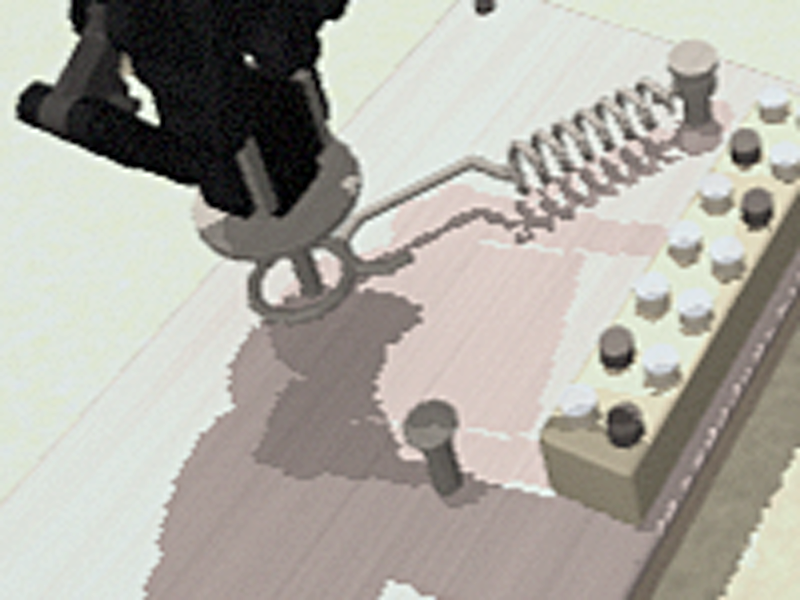

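```bash
python3 -m crank '[[0,0.003,0,0,0],[0,0,-0.013,-0.0095,0],[0,0,-0.013,-0.0095,0],[0,0,-0.013,-0.0095,0],[0,0,-0.013,-0.0095,0]]' 120; python3 -m crank '[[0,0,-0.008,-0.0055,0],[0,0,-0.008,-0.0055,0],[0,0,0,0,0],[0,0,0,0,0]]'; python3 go.py;  python3 - <<'E'
from h import *
for n in ('side',):
    s=snapshot(n); im=s['image']
    a=im[240:390,60:260] if n=='side' else im[80:260,60:300]
    cv2.imwrite(f'pics/{n}6.png',cv2.convertScaleAbs(cv2.resize(a,None,fx=4,fy=4,interpolation=cv2.INTER_CUBIC),alpha=1.5))
E
```

```text
t: 6.0
tcp_pos: [0.6909, 0.228, 0.1464]
tool_rot: [-0.704, 0.043, 0.707, 0.041]
force: [-2.7, -3.8, -0.7]
finger_gap: 0.268
t: 6.4
tcp_pos: [0.7035, 0.2424, 0.1461]
tool_rot: [-0.705, 0.043, 0.707, 0.041]
force: [-4.4, -3.9, 0.7]
finger_gap: 0.268
t 6.4 tcp [0.7035 0.2424 0.1461] gap 0.26775584411748293 F [-4.3588 -3.8902  0.7464] q [ 0.1829  0.781   1.1629 -0.002   1.2017  1.8732]
[[-0.0036 -0.1185 -0.9929]
 [-0.0026 -0.9929  0.1185]
 [-1.      0.003   0.0033]]
pin tip [0.7069 0.2415 0.0781]
pin in post frame 0.03370458891829617 -0.13014217760970873 polar r,ang 0.2502211804857532 -31.340648688400798
```

View pics/side6.png

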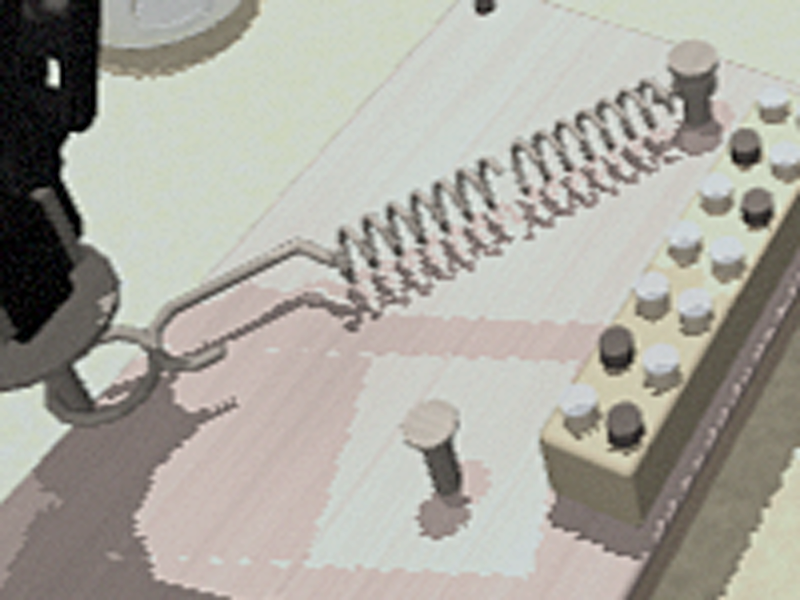

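```bash
python3 - <<'E'
import numpy as np
d=np.array([.1845,.9828]);n=np.array([-d[1],d[0]])
Y=np.array([-.1185,-.9929]);Z=np.array([-.9929,.1185])
a=np.radians(np.linspace(-31.3,0,9));P=.250*(np.cos(a)[:,None]*d+np.sin(a)[:,None]*n)
D=np.diff(P,axis=0)
for x in D: print((x@Y).round(4),(x@Z).round(4))
E
```

```text
-0.0093 0.0143
-0.0083 0.0149
-0.0073 0.0154
-0.0062 0.0159
-0.0051 0.0163
-0.004 0.0166
-0.0029 0.0168
-0.0017 0.017
```

```bash
python3 -m crank '[[0,0,-0.0093,0.0143,0],[0,0,-0.0083,0.0149,0],[0,0,-0.0073,0.0154,0],[0,0,-0.0062,0.0159,0],[0,0,-0.0051,0.0163,0]]'; python3 -m crank '[[0,0,-0.004,0.0166,0],[0,0,0,0,0]]'; python3 go.py;  python3 - <<'E'
from h import *
for n in ('side',):
    s=snapshot(n); im=s['image']
    a=im[240:420,60:280] if n=='side' else im[80:260,60:300]
    cv2.imwrite(f'pics/{n}7.png',cv2.convertScaleAbs(cv2.resize(a,None,fx=3.3,fy=3.3,interpolation=cv2.INTER_CUBIC),alpha=1.5))
E
```

```text
t: 6.95
tcp_pos: [0.6317, 0.2872, 0.1463]
tool_rot: [-0.705, 0.043, 0.706, 0.041]
force: [-2.1, -5.6, -0.0]
finger_gap: 0.263
t: 7.15
tcp_pos: [0.6137, 0.2937, 0.1463]
tool_rot: [-0.705, 0.043, 0.707, 0.04]
force: [-0.6, -5.2, -0.9]
finger_gap: 0.265
t 7.15 tcp [0.6137 0.2937 0.1463] gap 0.265395488054645 F [-0.6426 -5.2436 -0.9474] q [ 0.2834  0.6977  1.3521 -0.0024  1.0966  1.9725]
[[-0.004  -0.1169 -0.9931]
 [-0.0034 -0.9931  0.1169]
 [-1.      0.0038  0.0036]]
pin tip [0.6171 0.2928 0.0783]
pin in post frame 0.06747096226759897 -0.032380591405380243 polar r,ang 0.2495883833395123 -7.454574963328883
```

View pics/side7.png

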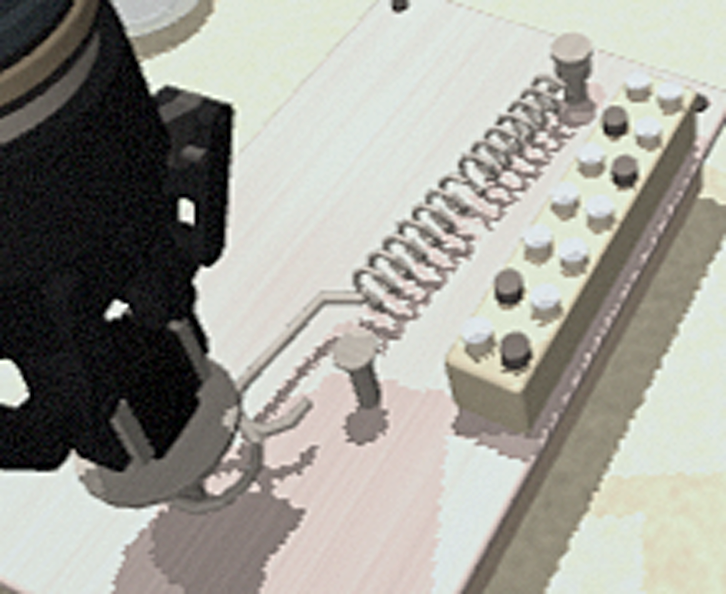

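```bash
python3 -m crank '[[0,0,-0.0029,0.0168,0],[0,0,-0.0015,0.0160,0],[0,0,0,0,0]]'; python3 go.py;  python3 - <<'E'
from h import *
for n in ('side',):
    s=snapshot(n); im=s['image']
    a=im[240:420,60:280] if n=='side' else im[80:260,60:300]
    cv2.imwrite(f'pics/{n}8.png',cv2.convertScaleAbs(cv2.resize(a,None,fx=3.3,fy=3.3,interpolation=cv2.INTER_CUBIC),alpha=1.5))
E
```

```text
t: 7.5
tcp_pos: [0.5822, 0.3015, 0.1463]
tool_rot: [-0.705, 0.043, 0.707, 0.04]
force: [-0.4, -6.1, -0.7]
finger_gap: 0.263
t 7.5 tcp [0.5822 0.3015 0.1463] gap 0.26301913844752617 F [-0.3764 -6.1425 -0.7043] q [ 0.3088  0.667   1.422  -0.0027  1.0566  1.9985]
[[-0.0031 -0.1173 -0.9931]
 [-0.0035 -0.9931  0.1173]
 [-1.      0.0039  0.0027]]
pin tip [0.5857 0.3005 0.0783]
pin in post frame 0.0692900786953396 -6.450104571154138e-05 polar r,ang 0.24929805348638998 -0.01482464777709437
```

View pics/side8.png

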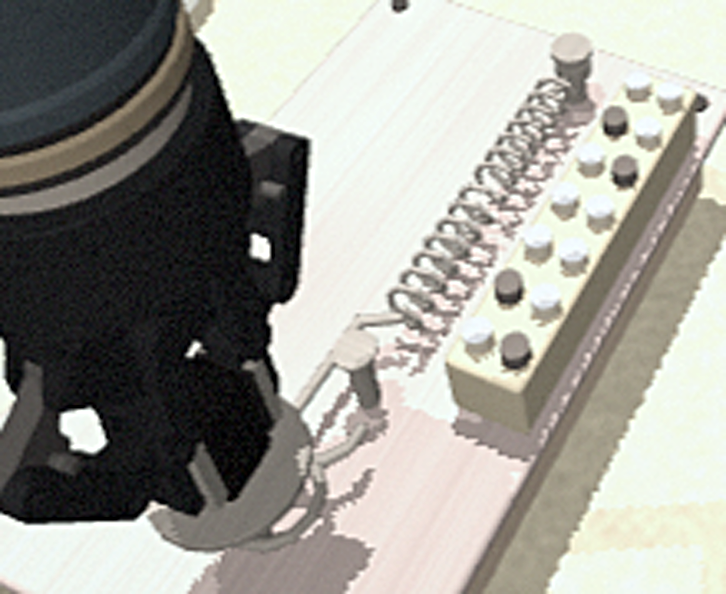

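```bash
python3 -m crank '[[0,0,0.01,0.0007,0],[0,0,0.01,0.0007,0],[0,0,0.01,0.0007,0],[0,0,0,0,0]]'; python3 go.py;  python3 - <<'E'
from h import *
for n in ('side',):
    s=snapshot(n); im=s['image']
    a=im[240:420,60:280] if n=='side' else im[80:260,60:300]
    cv2.imwrite(f'pics/{n}9.png',cv2.convertScaleAbs(cv2.resize(a,None,fx=3.3,fy=3.3,interpolation=cv2.INTER_CUBIC),alpha=1.5))
E
```

```text
t: 7.95
tcp_pos: [0.5794, 0.2714, 0.1465]
tool_rot: [0.706, -0.043, -0.706, -0.043]
force: [-1.5, -4.0, -1.6]
finger_gap: 0.266
t 7.95 tcp [0.5794 0.2714 0.1465] gap 0.2658828673004005 F [-1.4656 -4.0017 -1.5855] q [ 0.2638  0.6463  1.4687 -0.0003  1.0266  1.956 ]
[[ 0.0001 -0.1209 -0.9927]
 [-0.0003 -0.9927  0.1209]
 [-1.      0.0002 -0.0001]]
pin tip [0.5831 0.2707 0.0785]
pin in post frame 0.03948119229889305 -0.003017627272396834 polar r,ang 0.21950895038288923 -0.787704913896383
```

View pics/side9.png

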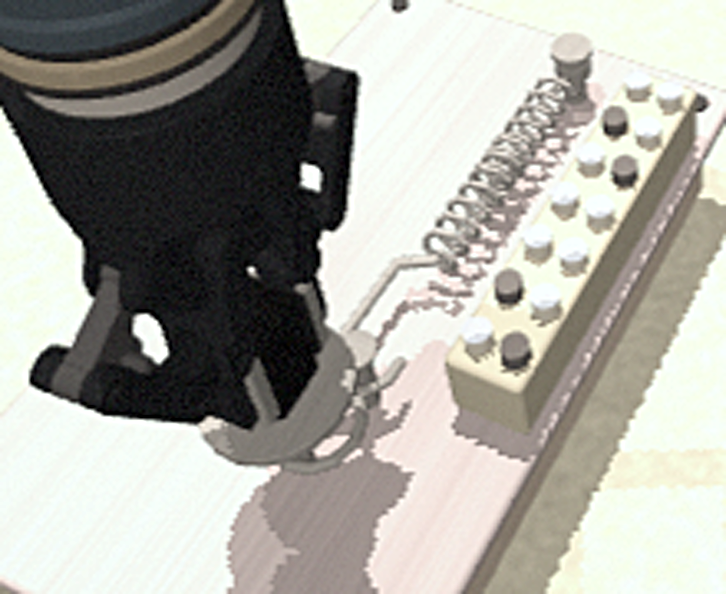

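```bash
python3 -m crank '[[0,0,0.006,0.002,0],[0,0,0.006,0.001,0],[0,0,0.003,0.001,0],[0,0,0,0,0],[0,0,0,0,0]]'; python3 go.py;  python3 - <<'E'
from h import *
for n in ('side',):
    s=snapshot(n); im=s['image']
    a=im[240:420,60:280] if n=='side' else im[80:260,60:300]
    cv2.imwrite(f'pics/{n}10.png',cv2.convertScaleAbs(cv2.resize(a,None,fx=3.3,fy=3.3,interpolation=cv2.INTER_CUBIC),alpha=1.5))
E
```

```text
t: 8.5
tcp_pos: [0.5738, 0.2594, 0.1465]
tool_rot: [0.706, -0.042, -0.706, -0.042]
force: [-0.6, -0.6, -1.6]
finger_gap: 0.266
t 8.5 tcp [0.5738 0.2594 0.1465] gap 0.26596807170008063 F [-0.6432 -0.6391 -1.5643] q [0.2471 0.6339 1.4969 0.0008 1.0098 1.9368]
[[ 0.0009 -0.119  -0.9929]
 [ 0.0009 -0.9929  0.119 ]
 [-1.     -0.001  -0.0007]]
pin tip [0.5775 0.2588 0.0785]
pin in post frame 0.026765734308757838 0.00022086126280297083 polar r,ang 0.20677245978710226 0.061201694980999345
```

View pics/side10.png

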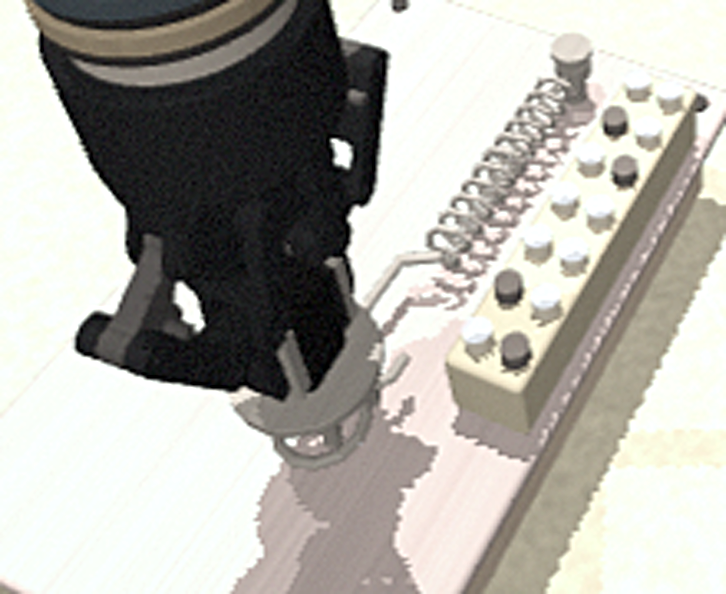

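```bash
python3 - <<'E'
from h import *
s=snapshot('side'); im=s['image']
cv2.imwrite('pics/c11.png',cv2.convertScaleAbs(cv2.resize(im[345:390,125:190],None,fx=12,fy=12,interpolation=cv2.INTER_CUBIC),alpha=1.7))
E
```

```text
(no output)
```

View pics/c11.png

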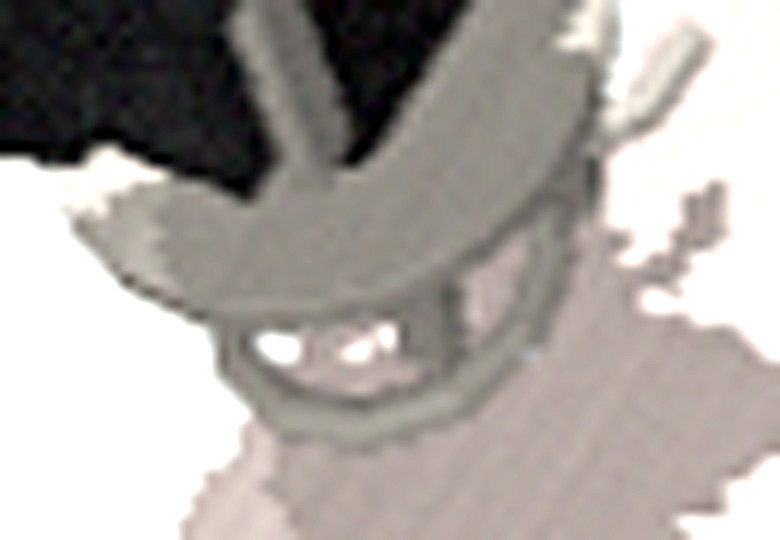

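```bash
python3 -m crank '[[0,-0.003,0,-0.001,0],[0,-0.006,0,0,0],[0,-0.01,0,0,0],[0,-0.02,0,0,0],[0,-0.03,0,0,0]]'; python3 -m crank '[[0,-0.02,0,0,0],[0,0,0,0,0]]'; python3 go.py w 0.4693 -0.2846;  python3 - <<'E'
from h import *
for n in ('side','top'):
    s=snapshot(n); im=s['image']
    a=im[220:400,80:300] if n=='side' else im[80:260,60:300]
    cv2.imwrite(f'pics/{n}12.png',cv2.convertScaleAbs(cv2.resize(a,None,fx=3.3,fy=3.3,interpolation=cv2.INTER_CUBIC),alpha=1.5))
E
```

```text
t: 9.1
tcp_pos: [0.5735, 0.2586, 0.2152]
tool_rot: [-0.705, 0.042, 0.707, 0.042]
force: [-0.1, 0.2, -1.2]
finger_gap: 0.262
t: 9.3
tcp_pos: [0.577, 0.2596, 0.2399]
tool_rot: [0.709, -0.041, -0.703, -0.043]
force: [0.7, -0.1, -1.0]
finger_gap: 0.27
t 9.3 tcp [0.577  0.2596 0.2399] gap 0.27009078365370254 F [ 0.6834 -0.0664 -1.0238] q [0.2464 0.5255 1.41   0.0001 1.197  1.9363]
[[ 0.0088 -0.1188 -0.9929]
 [ 0.0023 -0.9929  0.1188]
 [-1.     -0.0034 -0.0085]]
pin tip [0.5813 0.2591 0.1719]
pin in post frame 0.027742015532000036 -0.003396146025662989 polar r,ang 0.20777641320938398 -0.9365823357579497
tool delta [-0.0023  0.5531  0.0466] world [ 0.4693 -0.2846]
```

View pics/side12.png

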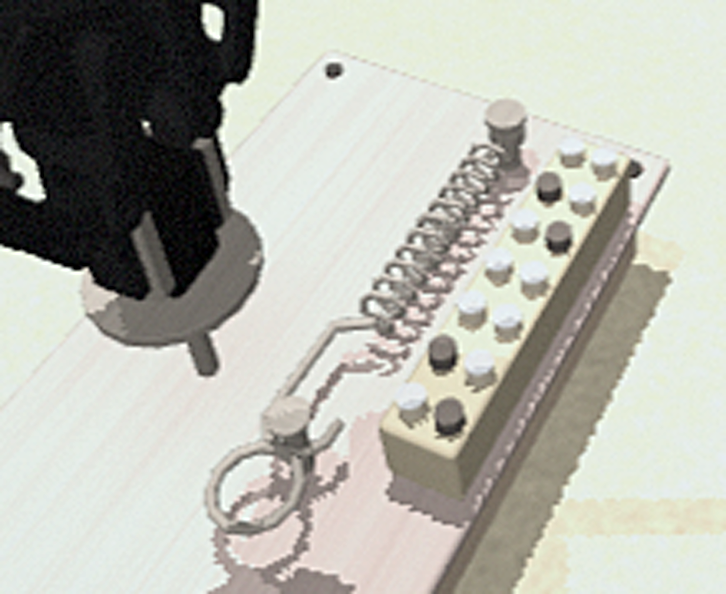

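```bash
python3 -m crank '[[0,0,0.046,0.0039,0],[0,0,0.046,0.0039,0],[0,0,0.046,0.0039,0],[0,0,0.046,0.0039,0],[0,0,0.046,0.0039,0]]';python3 -m crank '[[0,0,0.046,0.0039,0],[0,0,0.046,0.0039,0],[0,0,0.046,0.0039,0],[0,0,0.046,0.0039,0],[0,0,0.046,0.0039,0]]'; python3 -m crank '[[0,0,0.046,0.0039,0],[0,0,0.046,0.0039,0],[0,0,0,0,0],[0,0,0,0,0]]'; python3 go.py w 0.4693 -0.2846;  python3 - <<'E'
from h import *
import pickle
for n in ('side','top'):
    s=snapshot(n); im=s['image'];pickle.dump(s,open(n+'13.pkl','wb'))
    a=im[80:260,200:420] if n=='side' else im[80:260,60:300]
    cv2.imwrite(f'pics/{n}13.png',cv2.convertScaleAbs(cv2.resize(a,None,fx=3.3,fy=3.3,interpolation=cv2.INTER_CUBIC),alpha=1.5))
s=wsnap();cv2.imwrite('pics/w13.png',cv2.convertScaleAbs(s['image'],alpha=1.3));pickle.dump(s,open('w13.pkl','wb'))
E
```

```text
t: 9.9
tcp_pos: [0.5261, 0.0314, 0.2338]
tool_rot: [-0.705, 0.042, 0.707, 0.042]
force: [0.7, -0.1, -1.6]
finger_gap: 0.265
t: 10.4
tcp_pos: [0.4795, -0.1943, 0.2339]
tool_rot: [-0.705, 0.042, 0.707, 0.043]
force: [0.8, 0.5, -1.0]
finger_gap: 0.267
t: 10.8
tcp_pos: [0.4612, -0.284, 0.2337]
tool_rot: [-0.705, 0.042, 0.707, 0.044]
force: [0.2, -0.4, -1.3]
finger_gap: 0.262
t 10.8 tcp [ 0.4612 -0.284   0.2337] gap 0.2620649019909739 F [ 0.2444 -0.4309 -1.2925] q [-0.7585  0.4139  1.637   0.0004  1.0944  0.9342]
[[-0.0024 -0.1218 -0.9925]
 [ 0.0028 -0.9925  0.1218]
 [-1.     -0.0025  0.0027]]
pin tip [ 0.4647 -0.2845  0.1657]
pin in post frame -0.5280095100811737 0.010875400405026754 polar r,ang 0.3481905249639594 178.21007241516696
tool delta [-0.     -0.0005 -0.0046] world [ 0.4693 -0.2846]
```

View pics/side13.png

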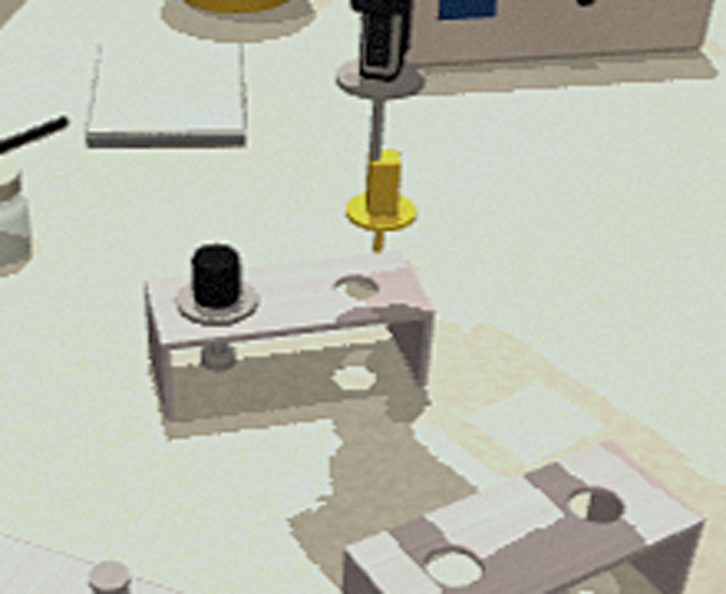

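View pics/top13.png

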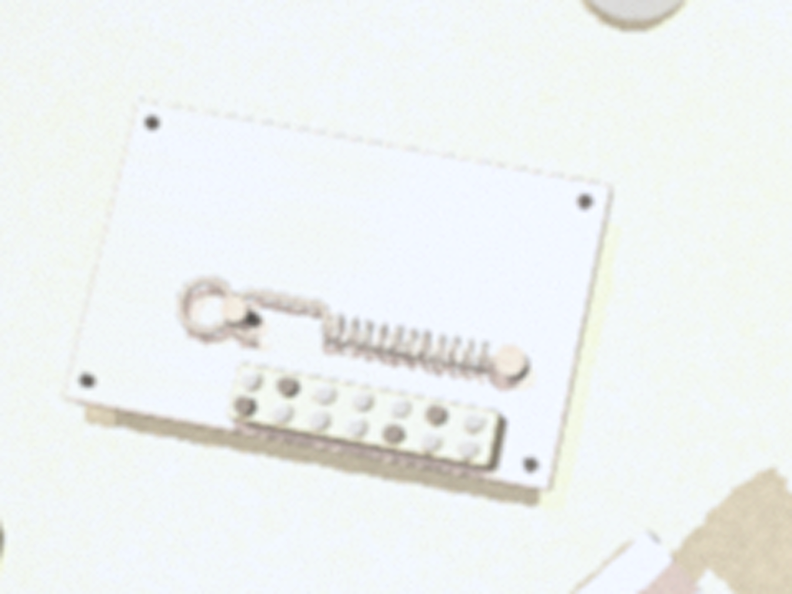

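View pics/w13.png

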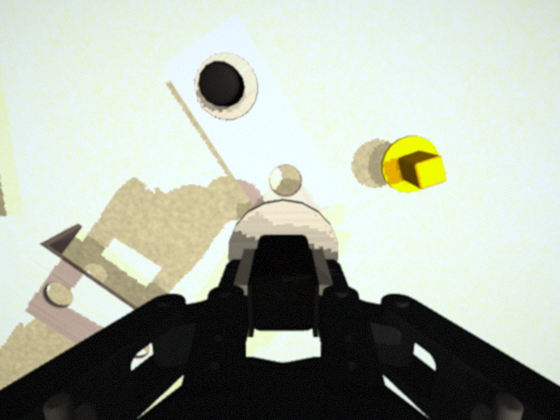

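```bash
python3 - <<'E'
from h import *
import pickle
w=pickle.load(open('w13.pkl','rb'));q=pickle.load(open('side13.pkl','rb'));t=pickle.load(open('top13.pkl','rb'))
from scipy.spatial.transform import Rotation as R
print('hole wrist',ray(w,286,180,.066),'side',ray(q,307.6,167,.066))
print('pin tip side', ray(q,200+377/3.3,80+160/3.3,.166))
print('ring top', ray(t,122.7,173.6,.0945))
im=w['image'];cv2.imwrite('pics/c14.png',cv2.convertScaleAbs(cv2.resize(im[150:270,210:360],None,fx=5,fy=5,interpolation=cv2.INTER_CUBIC),alpha=1.))
cv2.imwrite('pics/c15.png',cv2.convertScaleAbs(cv2.resize(q['image'][80:190,270:350],None,fx=5,fy=5,interpolation=cv2.INTER_CUBIC),alpha=1.3))
E
```

```text
hole wrist [ 0.4713 -0.2858  0.066 ] side [ 0.4702 -0.2801  0.066 ]
pin tip side [ 0.4612 -0.2801  0.166 ]
ring top [0.5753 0.2551 0.0945]
```

View pics/c14.png

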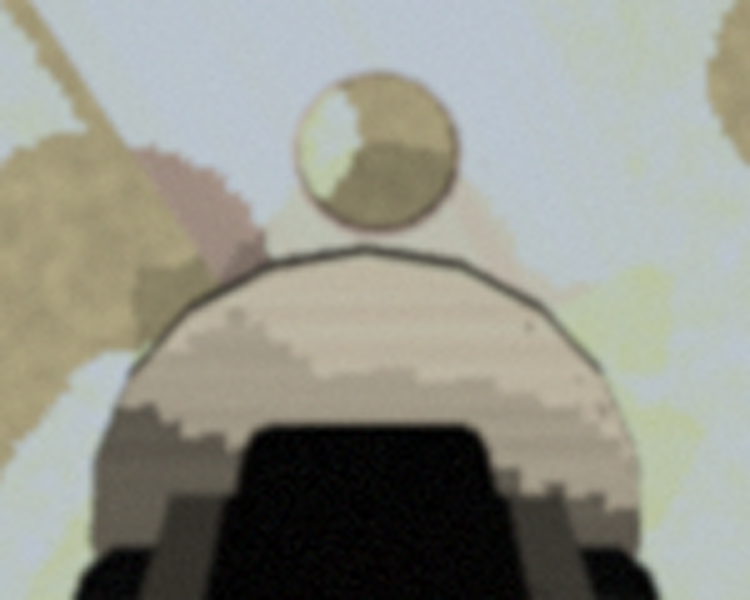

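View pics/c15.png

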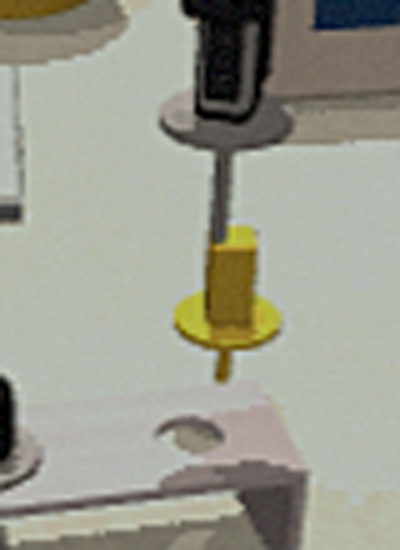

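```bash
python3 -m crank '[[0,0.02,0,-0.007,0],[0,0.03,0,0,0],[0,0.03,0,0,0],[0,0.01,0,0,0],[0,0,0,0,0]]'; python3 go.py w 0.4705 -0.2852;  python3 - <<'E'
from h import *
q=snapshot('side')
cv2.imwrite('pics/c16.png',cv2.convertScaleAbs(cv2.resize(q['image'][110:220,260:350],None,fx=5,fy=5,interpolation=cv2.INTER_CUBIC),alpha=1.3))
E
```

```text
t: 11.45
tcp_pos: [0.4688, -0.2825, 0.1439]
tool_rot: [-0.705, 0.041, 0.707, 0.042]
force: [-0.1, -0.2, -0.7]
finger_gap: 0.262
t 11.45 tcp [ 0.4688 -0.2825  0.1439] gap 0.26186672740128075 F [-0.1051 -0.1776 -0.6897] q [-0.7466  0.5466  1.7078  0.      0.8914  0.9416]
[[-0.0031 -0.1172 -0.9931]
 [ 0.0029 -0.9931  0.1172]
 [-1.     -0.0025  0.0034]]
pin tip [ 0.4723 -0.2831  0.0759]
pin in post frame -0.5251631601468669 0.003712678954506905 polar r,ang 0.34519415777168094 179.38373309751182
tool delta [-0.      0.0023  0.0015] world [ 0.4705 -0.2852]
```

View pics/c16.png

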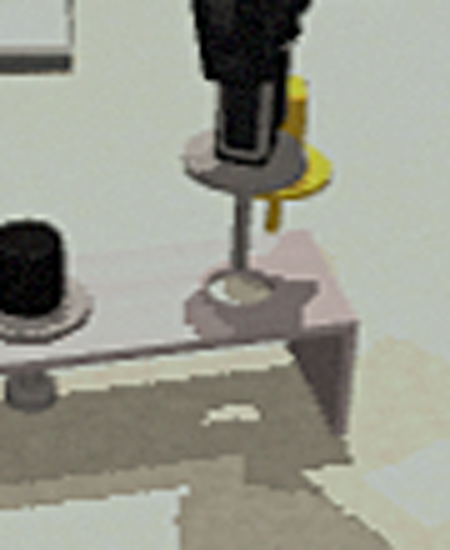

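```bash
python3 -m crank '[[0,0.015,0.001,0.001,0],[0,0.02,0,0,0],[0,0.02,0,0,0],[0,0.006,0,0,0],[0,0,0,0,0]]'; python3 -m crank '[[0,0.002,0,0,0],[0,0,0,0,0]]'; python3 go.py
```

```text
t: 12.0
tcp_pos: [0.4687, -0.2855, 0.0848]
tool_rot: [0.706, -0.042, -0.706, -0.042]
force: [-0.9, -0.4, -0.5]
finger_gap: 0.264
t: 12.2
tcp_pos: [0.469, -0.2859, 0.0834]
tool_rot: [0.706, -0.043, -0.705, -0.042]
force: [-0.4, 0.9, -0.9]
finger_gap: 0.26
t 12.2 tcp [ 0.469  -0.2859  0.0834] gap 0.2604069515020806 F [-0.4436  0.9214 -0.9308] q [-0.7509  0.6445  1.7459  0.      0.749   0.9389]
[[ 0.0016 -0.1188 -0.9929]
 [-0.0015 -0.9929  0.1188]
 [-1.      0.0013 -0.0018]]
pin tip [ 0.4727 -0.2867  0.0154]
pin in post frame -0.5286523798007308 0.0025961407511459413 polar r,ang 0.34867318740821895 179.5733711639255
```

```bash
python3 -m crank '[[0,0.002,0,0,0],[0,0.001,0,0,0],[0,0,0,0,0]]'; python3 - <<'E'
from h import *
q=snapshot('side')
cv2.imwrite('pics/c17.png',cv2.convertScaleAbs(cv2.resize(q['image'][110:220,260:350],None,fx=5,fy=5,interpolation=cv2.INTER_CUBIC),alpha=1.3))
E
```

```text
t: 12.5
tcp_pos: [0.4683, -0.2854, 0.0794]
tool_rot: [0.706, -0.042, -0.706, -0.042]
force: [-0.0, -0.4, -1.1]
finger_gap: 0.272
```

View pics/c17.png

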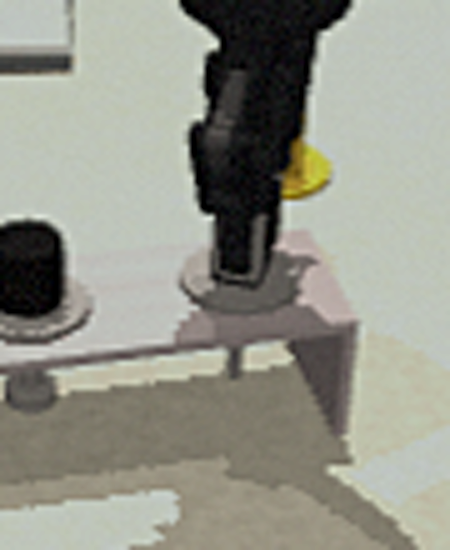

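```bash
python3 -m crank '[[0,0.001,0,0,0],[0,0,0,0,0]]'; python3 -m crank '[[0,0.001,0,0,0],[0,0,0,0,0]]'; python3 -m crank '[[0,0.001,0,0,0],[0,0,0,0,0]]'
```

```text
t: 12.75
tcp_pos: [0.4683, -0.2854, 0.0792]
tool_rot: [0.706, -0.042, -0.706, -0.042]
force: [-2.4, 0.5, 5.0]
finger_gap: 0.264
t: 12.95
tcp_pos: [0.4683, -0.2854, 0.0791]
tool_rot: [0.706, -0.042, -0.706, -0.042]
force: [-2.0, 2.7, 11.9]
finger_gap: 0.266
t: 13.15
tcp_pos: [0.4683, -0.2854, 0.0791]
tool_rot: [0.706, -0.042, -0.706, -0.042]
force: [-4.3, 3.1, 19.3]
finger_gap: 0.267
```

```bash
python3 -m crank '[[0,-0.0025,0,0,0],[0.06,0,0,0,0],[0.06,0,0,0,0],[0.06,0,0,0,0],[0.06,0,0,0,0]]' 20; python3 -m crank '[[0.06,-0.02,0,0,0],[0.06,-0.04,0,0,0],[0.06,-0.04,0,0,0],[0.06,-0.04,0,0,0],[0.06,0,0,0,0]]'; python3 go.py; python3 - <<'E'
from h import *
import pickle
q=snapshot('side');w=wsnap();t=snapshot('top');pickle.dump((q,w,t),open('fin.pkl','wb'))
cv2.imwrite('pics/f1.png',cv2.convertScaleAbs(q['image'],alpha=1.3))
cv2.imwrite('pics/f2.png',cv2.convertScaleAbs(w['image'],alpha=1.1))
W=pts(w);Wq=pts(q)
E
```

```text
t: 13.65
tcp_pos: [0.4682, -0.2853, 0.0784]
tool_rot: [-0.706, 0.042, 0.706, 0.042]
force: [-0.7, -1.3, 0.5]
finger_gap: 0.705
t: 14.15
tcp_pos: [0.4712, -0.2878, 0.2242]
tool_rot: [0.709, -0.045, -0.703, -0.039]
force: [0.9, -1.1, -0.4]
finger_gap: 0.706
t 14.15 tcp [ 0.4712 -0.2878  0.2242] gap 0.7063395215066977 F [ 0.8709 -1.1281 -0.4009] q [-0.7508  0.4338  1.6333  0.0001  1.0624  0.9389]
[[ 0.0089 -0.1188 -0.9929]
 [-0.0082 -0.9929  0.1187]
 [-0.9999  0.0071 -0.0098]]
pin tip [ 0.4754 -0.2891  0.1563]
pin in post frame -0.5305501980524752 -0.000531192004635005 polar r,ang 0.3505618028937592 -179.91317923409775
```

View pics/f1.png

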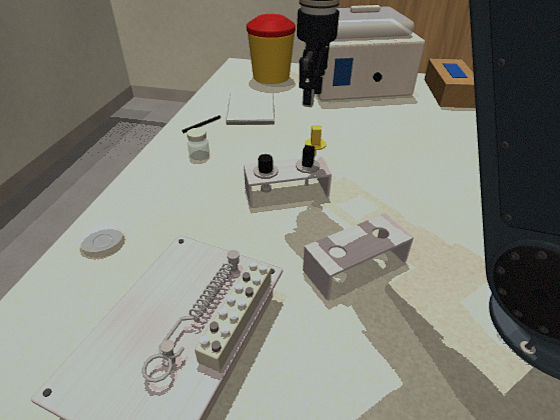

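View pics/f2.png

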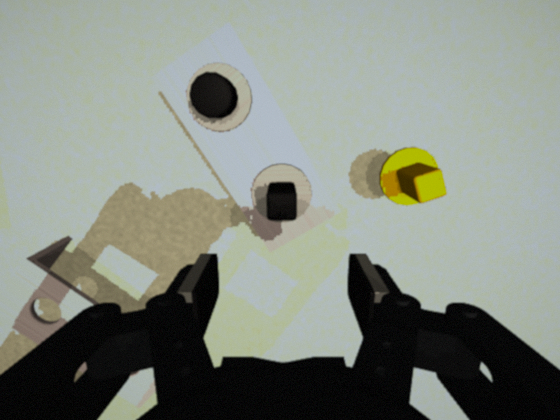

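```bash
python3 -m crank '[[0.06,0,0,0,0],[0.06,0,0,0,0],[0.06,0,0,0,0]]'; python3 - <<'E'
from h import *
w=wsnap();t=snapshot('top')
C=np.array([.5147,-.2636]);a=np.radians(24.81);ex=np.array([np.cos(a),np.sin(a)]);ey=np.array([-ex[1],ex[0]])
im=w['image'];g=im.max(2);m=np.zeros(g.shape,bool);m[150:260,240:330]=1
m&=(g<60);v,u=np.where(m);W=pts(w);zz=W[...,2];k=m&(zz>.11);vv,uu=np.where(k);P=ray(w,uu,vv,.117);c=np.array(cv2.minAreaRect((P[:,:2]*1000).astype(np.float32))[0])/1000
print('handle top px',u.mean(),v.mean(),'centre',c,'in stand',(c-C)@ex,(c-C)@ey,'top z',np.median(zz[k]),'plate z',np.nanmedian(zz[130:150,240:260]))
W=pts(t);z=W[...,2];k=np.zeros(z.shape,np.uint8);k[155:192,108:140]=z[155:192,108:140]>.082
cs,h=cv2.findContours(k,cv2.RETR_CCOMP,cv2.CHAIN_APPROX_NONE)
d=np.array([.1845,.9828]);n=np.array([-d[1],d[0]])
for i,cc in enumerate(cs):
    if h[0][i][3]>=0 and len(cc)>8:
        x,y=cv2.minEnclosingCircle(cc)[0];r=ray(t,x,y,.0945)[:2];q=r-[.5728,.2324];print('ring',(x,y),r,'post frame',q@d,q@n)
b=cv2.resize(t['image'][140:220,90:230],None,fx=5,fy=5,interpolation=cv2.INTER_CUBIC);cv2.imwrite('pics/f3.png',cv2.convertScaleAbs(b,alpha=1.2))
print(manip.sense()['t'],manip.sense()['qd'])
E
```

```text
t: 14.6
tcp_pos: [0.4678, -0.285, 0.2176]
tool_rot: [-0.705, 0.042, 0.707, 0.043]
force: [0.2, 0.4, -0.2]
finger_gap: 0.698
handle top px 283.30590339892666 199.0644007155635 centre [ 0.4733 -0.2856] in stand -0.046783499680278964 -0.0025651712150110057 top z 0.11712520671410823 plate z 0.06637637523885037
ring (122.27777862548828, 172.27777099609375) [0.5782 0.2562] post frame 0.024350484484532513 -0.0009221736551149604
14.7 [ 0.0001 -0.0078 -0.0047  0.      0.0032 -0.    ]
```

View pics/f3.png

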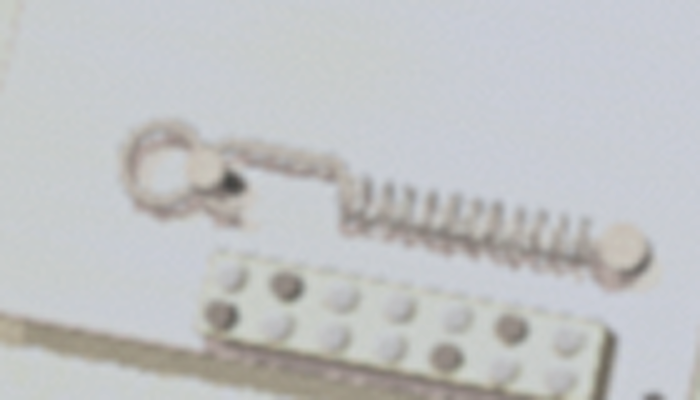

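The picture shows the hook behind the post, with the post head at crop (208,168) and the ring centred near (165,168). Both final measurements are in range, so I'm handing in.

```bash
python3 -c "
from station import manip
print(manip.sign_off())"
```

```text
the job is handed in; nothing more can be done
None
```

I hooked the spring behind the anchor post using only the puller, put the puller back upright in its stand hole, and handed the job in at about 14.7 s of the 53 s allowed. The sign-off reports no verdict.

- **What I did:** I took the square-handled puller and put its pin in the pull ring. I stretched the ring to about 240 mm from the stud (pull about 6 N) and swung it in line with the post. I then eased off until the pin was free, lifted it out, and returned the puller to the stand.
- **Hook:** the top camera put the ring centre at x +24 mm, y −1 mm in the post frame, inside the allowed band. The side view showed the hook caught behind the post.
- **Puller:** it measured x −47 mm, y −3 mm in the stand frame, upright with the disc on the plate. The handle top was at 117 mm, as expected. The gripper was open and clear above it, with force near zero.
- **Disagreements:** the top and side cameras differed by 2–5 mm. The pose read right after a move also lagged by up to 10 mm until the arm settled. Both stayed within the tolerances, and no check failed.

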